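Start the meter and present the cordless probe for inspection

ROBOT

A 6-joint arm with a two-finger parallel gripper is mounted at the origin on the work surface. World frame = base frame: x ahead of the robot, y to its left, z up, the work surface at z = 0. Lengths are in m, angles in rad, forces in N, time in s.
With the tool pointing down it reaches from about 0.35 to 0.85 m from the base axis. Payload 8.1 kg.
Tool frame: the origin (TCP) lies between the finger pads; the fingertips stand 11 mm ahead of it and the grasp point (between the pads) lies 8 mm behind it; z points along the fingers, y is the direction in which the jaws open and shut (so a half turn about z gives the same grasp; the last joint's range is limited). The gripper opens to 85 mm and grips with 20 to 120 N. Pads are 22 mm wide; open, the fingers measure 114 mm over their backs; the gripper's body (76 mm by 85 mm) begins 54 mm behind the grasp point. The pads swing forward as they close: fully open they stand 13 mm farther back than shut.
Start: joints at [1.229, 0.13, 1.488, -0, 1.523, -0.085], TCP at [0.152, 0.58, 0.242] pointing down, gripper open.
Joint ranges: [-2.96, 2.96], [-0.89, 2.26], [0.02, 2.5], [-1.34, 4.48], [0, 2.73], [-2.66, 2.66]. Speed limits (rad/s): [2.39, 2.39, 2.79, 3.14, 3.14, 3.14].

INTERFACE

Orientations are given as a 3x3 rotation matrix whose columns are the frame's x, y, z axes.
In Python, from cell import telemetry, cams, ticket gives the robot as it stands.
- The arm moves only by the tool carry_out, never from a script. Its argument "moves" is one flat list of numbers, 7 for each row, row after row: the shift along the tool's x, y, z in mm, then the turn, a rotation vector about the tool's x, y, z in degrees, then the finger opening in mm, from 0 to 85.4. In form: [x, y, z, rx, ry, rz, grip, x, y, z, rx, ry, rz, grip, ...]. A call has 1 to 12 rows; each row shifts and turns the commanded pose from where the row before left it, along the tool's axes as they then stand; what a row does not reach is not made up. A row lasts 1/8 s, in which the tool goes at most 62.5 mm and 10.7 degrees, less where a joint would pass 70% of its speed; a pose out of reach is approached as far as the arm can. A call with a gripper value outside its range is refused whole. The fingers move at their own pace and stop on an object; "grip_force" is the grip in N (left out, the last holds). Time passes only in rows, so rows that do not move let the fingers close. It gives the time, the measured TCP pose, the force and the opening at its end, in the units of the state.
- telemetry.get_state(): the state, without advancing time (a new reading comes with each control period).
- cams.read_camera(name): name is "scene" or "top" or "wrist"; returns a dict with "img" (400x640x3 uint8, blue, green, red), "range_z" (400x640 float32, m along the optical axis (not along the pixel's ray), 0 where there is no reading), "mtx" (3x3 intrinsics, pixels), "R" (3x3) and "t" (3): a world point X has camera coordinates R X + t; the wrist camera has in their place "T_tool_cam" (4x4, takes a point from camera to tool coordinates, whose origin is the TCP and whose axes are the flange's). Camera axes: x right, y down, z forward; pixel columns grow to the right and rows downward; lengths in m; the calibration is good to about 2 mm. A picture is of the moment at which its call begins: read the wrist's pose just before it.
- ticket.hand_in(): hands the job in, once; it reports no verdict.
The state is a dict: "time_s": time; "joints": joint angles; "dq": joint speeds; "joint_efforts": joint torques, N m; "tcp_pos": TCP position; "ee_rot": TCP orientation; "contact_force": force on the tool from outside, world axes, zero at the start; "ft_torque": the same for the moment, N m; "finger_gap": opening from 0.0 (shut) to 1.0 (fully open).
Only numpy, scipy, OpenCV 4.12 (cv2) and the standard library are available. Lean on these libraries where they do the work, as an engineer would, in place of code of your own. Each camera call takes 0.05 s, during which the arm holds its last target. There are 200 camera calls.

TASK

On the fume-hood bench, start the meter by twisting its orange knob clockwise all the way to the stop, then let the knob spring back. Then draw the blue-headed probe out of its storage stand and lean it over to about 60 degrees from upright with its glass tip still the lower end, so the tip can be inspected. Finish while still holding it there, motionless in the gripper, all of it at least 10 cm above the bench and touching nothing else; leave the grey probe, the bottle and the jar where they are.

Things in the scene. Friction and masses are not known exactly. Their poses are not given: they have to be found in the camera images.
- knob (a joint): the meter's orange knob on a vertical axis: 0 at rest (the bar grip lies along the meter's x), grows to 1.1 rad at the stop, turning clockwise seen from above. A spring drives it back to 0 when let go; turning takes 0.016 N m at the start and 0.06 N m at the stop
- knob_grip (a point): point on the knob's axis at the middle of its orange bar grip. The bar is 40 mm long (along this point's x), 14 mm wide (y), 24 mm high; its top is 12 mm above this point. Under it lies a black disc 48 mm across, its top 11 mm below this point. The point turns with the knob
- meter: white bench meter, fixed, 200 x 190 mm, origin at the centre of its underside; its front deck is 48 mm high, with the orange knob on it at (-50, 0) mm in the meter's frame; a grey display block, 82 mm high, takes up its far part, x from +30 to +100 mm. Two blue buttons beside the knob do nothing
- probe_head (a point): centre of the squared blue head of the probe to be drawn: head 24 x 24 mm, 64 mm long along the probe's z axis (from 32 mm below to 32 mm above this point), its faces along this point's x and y. z points from the tip to the head; in the stand z is up and the faces are along the stand's. Below the head a glass shaft 12 mm across, 70 mm long, stands in the stand's well
- probe_tip (a point): the lowest point of the glass tip of the blue-headed probe, on its axis 102 mm from the centre of the head; same axes
- probe: the blue-headed probe, 134 mm long, about 80 g, centre of mass about 9 mm below the centre of its head; origin at the glass tip, z towards the head
- stand: white storage stand, fixed, 80 x 170 mm and 85 mm high, grey rim at its foot, origin at the centre of its underside. Two wells of 16 mm across, at y = +50 and -50 mm in its frame, go right down; each holds a probe, whose head rests on the top face with the shaft 70 mm deep in the well. Which well holds the blue probe varies
- stand_top (a point): centre of the top face of the stand, 85 mm above the bench
- spare: the other probe, the same shape with a grey head, standing in the other well; origin at its glass tip, z towards the head; to be left alone
- reagent: a loose amber bottle with blue cap, 72 mm across, 140 mm high, origin at the centre of its underside; to be left alone
- buffer: a loose small white jar with red cap, 44 mm across, 65 mm high, origin at the centre of its underside; to be left alone
There are look-alikes about, which are no part of the job. There is more than one size of the probe; the job needs the largest. Leave any red look-alike of the stand alone.

How it is judged:
By the outcome, as a careful person would: the job done as asked, in the order asked, and still so for the second after the job is handed in, while the arm keeps its last pose, push and grip.
It also fails if it takes over 54 s, if anything falls off the work surface, if the arm or the gripper's body presses on something with over 40 N, if the wrist force passes 120 N, or if a joint passes its speed limit or range.

## Working session

There is one attempt and no reset: what is moved stays moved. The work goes in short steps, Python scripts to look and compute and a tool call to move; the robot and the scene stay as the last step left them, time stands still between calls to the robot, and variables do not carry over. Pictures are saved under pics/ and viewed, on a budget of 10 in all, crops included, one or two more only if the job needs it, and the job is handed in when it is done.

Besides the shell and the picture viewer there is one more tool, called after "Call:" as name(argument=value, ...) on one line, values as JSON. carry_out: Moves the arm, as the interface text tells. Its arguments: {"type":"object","properties":{"moves":{"type":"array","items":{"type":"number"}},"grip_force":{"type":"number"}},"required":["moves"]}

```bash
mkdir -p pics; python3 - <<'E'
from cell import telemetry,cams
import cv2,numpy as np
for n in("scene","top"):
    c=cams.read_camera(n); np.savez(f'{n}.npz',**c); cv2.imwrite(f'pics/{n}0.png',c['img'])
    print(n,c['mtx'].tolist(),(-c['R'].T@c['t']).round(3),c['R'].round(3).tolist(),(c['range_z']>0).mean())
s=telemetry.get_state();print({k:np.round(v,3).tolist() for k,v in s.items()})
E
```

```text
scene [[388.4934434770439, 0.0, 318.48499654034185], [0.0, 388.4934434770439, 197.2352574823222], [0.0, 0.0, 1.0]] [ 0.864 -0.531  0.635] [[0.862, 0.507, 0.001], [0.355, -0.602, -0.715], [-0.362, 0.616, -0.699]] 0.99605078125
top [[484.1264601727316, 0.0, 323.2444704230801], [0.0, 484.1264601727316, 193.85817510941013], [0.0, 0.0, 1.0]] [ 0.409 -0.048  1.076] [[-0.029, -0.999, 0.027], [-0.984, 0.024, -0.179], [0.178, -0.032, -0.984]] 0.9958359375
{'time_s': 0.1, 'joints': [1.229, 0.131, 1.489, -0.0, 1.523, -0.085], 'dq': [0.001, -0.0, -0.002, -0.001, -0.001, -0.001], 'joint_efforts': [0.001, -57.095, -50.194, -0.0, 0.008, 0.0], 'tcp_pos': [0.152, 0.58, 0.241], 'ee_rot': [[-0.967, 0.254, -0.001], [0.254, 0.967, -0.002], [0.0, -0.002, -1.0]], 'contact_force': [-0.058, -0.144, 0.038], 'ft_torque': [0.026, -0.01, 0.054], 'finger_gap': 1.0}
```

View pics/top0.png

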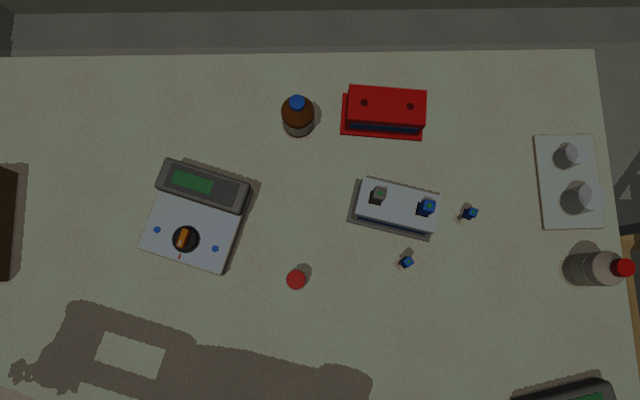

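View pics/scene0.png

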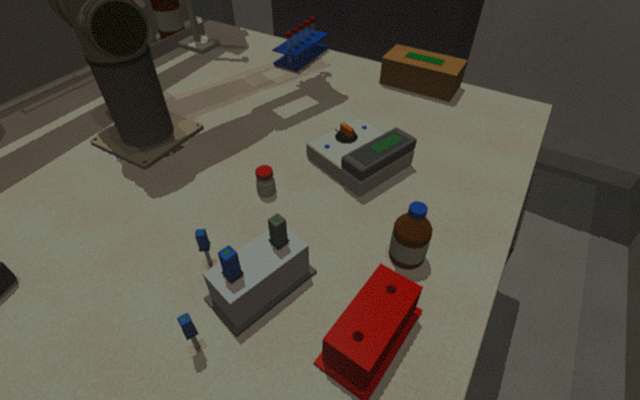

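The top view shows these candidates:
- **Blue probes:** one head in the white stand at (427,207), and two small loose probes at (469,213) and (406,262). The one in the stand is the tall one, so I choose it.
- **Knob:** the only orange knob is at (184,238). The wooden block and the dark meter at the picture edge (565,390) are decoys.
- **Stand:** the white one, not the red one at (385,110).

```bash
cat >h.py <<'E'
import numpy as np,cv2
def cloud(c):
    v,u=np.mgrid[:400,:640]; K=c['mtx']; z=c['range_z']
    P=np.stack([(u-K[0,2])/K[0,0]*z,(v-K[1,2])/K[1,1]*z,z],-1)
    if 'R' in c: return (P-c['t'])@c['R']
    return P
def rect(P):
    (x,y),(w,h),a=cv2.minAreaRect((P[:,:2]*1000).astype(np.float32))
    return np.round([x,y,w,h,a],1)
E
python3 - <<'E'
from h import *
for n in("top","scene"):
    c=dict(np.load(n+'.npz')); P=cloud(c); hsv=cv2.cvtColor(c['img'],cv2.COLOR_BGR2HSV); H,S,V=hsv[...,0].astype(int),hsv[...,1],hsv[...,2]
    x,y,z=P[...,0],P[...,1],P[...,2]
    def rep(name,m,mina=15):
        k,l,st,ce=cv2.connectedComponentsWithStats(m.astype(np.uint8))
        for i in range(1,k):
            if st[i,4]>=mina:
                Q=P[l==i]; print(n,name,'px',ce[i].round(),st[i,4],'z',np.percentile(Q[:,2],[5,50,95]).round(3),'rect',rect(Q),'med',np.median(Q,0).round(4))
    box=(x>0.1)&(x<.9)&(abs(y)<.6)&(z<.3)
    rep('orange',box&(H>5)&(H<22)&(S>150)&(V>90)&(z>.05))
    rep('blue',box&(H>95)&(H<130)&(S>120)&(z>.02))
    rep('bluetop',box&(H>95)&(H<130)&(S>120)&(z>.142)&(z<.155))
    rep('deck',box&(S<60)&(V>90)&(abs(z-.048)<.006),200)
    rep('standtop',box&(S<60)&(V>90)&(abs(z-.085)<.006),200)
    rep('tops>.14',box&(z>.14)&(z<.156),15)
    rep('disp',box&(abs(z-.082)<.006)&(S<110)&(V<150),300)
    if n=='top':
        a=cv2.resize(c['img'][150:285,130:260],None,fx=3,fy=3,interpolation=2);b=cv2.resize(c['img'][150:285,340:490],None,fx=3,fy=3,interpolation=2)
        cv2.imwrite('pics/crop.png',cv2.convertScaleAbs(np.hstack([a,b]),alpha=1.4))
E
```

```text
top orange px [182. 236.] 93 z [0.079 0.081 0.085] rect [506.5 211.6  12.8  36.3  72. ] med [0.5086 0.2098 0.0815]
top blue px [297. 102.] 206 z [0.132 0.141 0.144] rect [769.9 -28.1  32.2  29.3  69.6] med [ 0.7686 -0.0295  0.1406]
top blue px [383. 128.] 253 z [0.033 0.045 0.057] rect [ 742.  -218.6  147.4    3.5   84. ] med [ 0.7417 -0.2176  0.0452]
top blue px [425. 208.] 215 z [0.097 0.147 0.151] rect [ 548.5 -281.7   23.4   23.3   75.9] med [ 0.5453 -0.2768  0.1466]
top blue px [470. 213.] 112 z [0.061 0.092 0.1  ] rect [ 541.5 -385.3   17.2   16.4   64.7] med [ 0.5388 -0.3813  0.0925]
top blue px [390. 225.] 118 z [0.032 0.045 0.055] rect [ 523.8 -224.   145.8    1.3   74.5] med [ 0.5237 -0.2226  0.0446]
top blue px [156. 229.] 28 z [0.049 0.051 0.053] rect [527.4 272.7   9.8  11.1  65.5] med [0.5278 0.2732 0.0511]
top blue px [215. 248.] 29 z [0.047 0.05  0.054] rect [483.7 151.   11.5  10.7  86.1] med [0.4845 0.1504 0.0502]
top blue px [406. 262.] 87 z [0.063 0.097 0.101] rect [ 444.4 -245.3   16.8   15.4   36.9] med [ 0.4431 -0.2424  0.0968]
top bluetop px [428. 206.] 120 z 
[... 2075 characters left out ...]
 0.087] rect [ 564.9 -233.1  171.8   82.    74.3] med [ 0.5698 -0.2386  0.0854]
scene tops>.14 px [418. 208.] 125 z [0.14  0.141 0.143] rect [773.4 -28.8  31.2  29.1  26.2] med [ 0.7737 -0.0291  0.1408]
scene tops>.14 px [276. 222.] 195 z [0.141 0.149 0.151] rect [ 578.2 -186.2   23.7   24.    73.2] med [ 0.5806 -0.1884  0.1487]
scene tops>.14 px [227. 254.] 237 z [0.142 0.149 0.151] rect [ 552.  -282.4   23.6   24.    75.5] med [ 0.5546 -0.2841  0.1489]
scene disp px [377. 151.] 1275 z [0.078 0.083 0.085] rect [616.7 173.3 189.   70.8  70.4] med [0.6155 0.1478 0.0828]
scene disp px [255. 266.] 3129 z [0.081 0.085 0.087] rect [ 565.  -233.2  171.8   82.4   74.3] med [ 0.5732 -0.2417  0.0852]
```

View pics/crop.png

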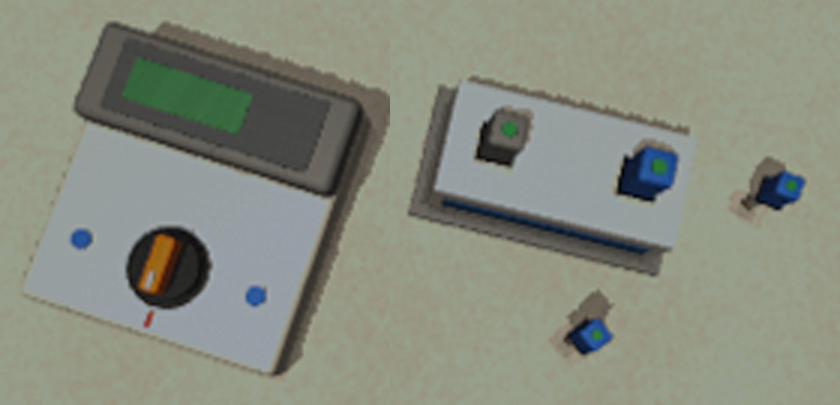

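The close crop shows the orange bar knob with its white pointer end. The tall blue head is in the white stand (right well), the grey head is in the other, and the two loose blue probes are clearly smaller. Both cameras agree on the key points:

- **Knob:** (0.5075, 0.212), bar top at z 0.0815, meter yaw about -19.5°.
- **Blue head:** (0.551, -0.283), top at z 0.149, stand axes at about -15.5°.

Next I move above the knob.

Call:
carry_out(moves=[-43.7,-26.6,5,0,0,0,85,-43.7,-26.6,5,0,0,0,85,-43.7,-26.6,5,0,0,0,85,-43.7,-26.6,5,0,0,0,85,-43.7,-26.6,5,0,0,0,85,-43.7,-26.6,5,0,0,0,85,-43.7,-26.6,5,0,0,0,85,-43.7,-26.6,5,0,0,0,85,-43.7,-26.6,5,0,0,0,85,-43.7,-26.6,5,0,0,0,85,0,0,0,0,0,4.8,60,0,0,0,0,0,0,60], grip_force=40)

```text
time_s: 1.6
tcp_pos: [0.5074, 0.2114, 0.1916]
ee_rot: [[-0.942, 0.335, -0.001], [0.335, 0.942, -0.0], [0.001, -0.001, -1.0]]
contact_force: [-0.4, 0.4, 0.4]
finger_gap: 0.7
```

```bash
cat >>h.py <<'E'
def wristcloud():
    from cell import telemetry,cams
    s=telemetry.get_state(); c=cams.read_camera("wrist"); T=c['T_tool_cam']
    R=np.array(s['ee_rot']); P=cloud(c)@T[:3,:3].T+T[:3,3]
    return s,c,P@R.T+s['tcp_pos']
E
python3 - <<'E'
from h import *
s,c,P=wristcloud(); cv2.imwrite('pics/w1.png',c['img']); print(np.round(s['tcp_pos'],4),np.round(s['ee_rot'],3).tolist(),np.round(s['joints'],3))
hsv=cv2.cvtColor(c['img'],cv2.COLOR_BGR2HSV);H,S,V=cv2.split(hsv)
m=(H>5)&(H<22)&(S>140)&(V>80)&(c['range_z']>0)
Q=P[m]; top=Q[Q[:,2]>np.percentile(Q[:,2],90)-.003]; print(len(Q),np.percentile(Q[:,2],[5,50,90,99]).round(4),rect(Q),rect(top))
E
```

```text
[0.5074 0.2114 0.1916] [[-0.942, 0.335, -0.001], [0.335, 0.942, -0.0], [0.001, -0.001, -1.0]] [ 0.301  0.025  1.692  0.     1.426 -0.928]
721 [0.0781 0.0803 0.0813 0.082 ] [509.9 212.1  13.6  49.1  69.4] [505.4 213.6  13.   39.   71. ]
```

View pics/w1.png

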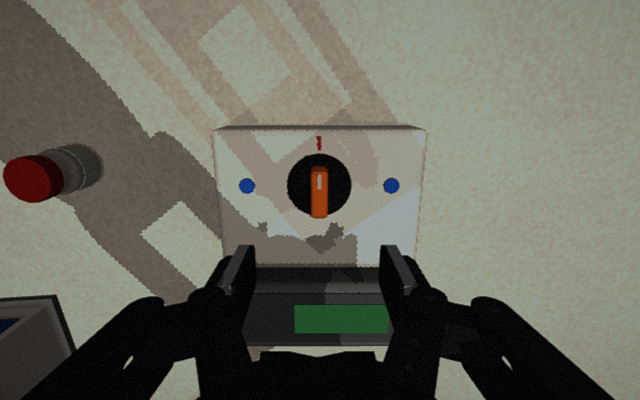

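The wrist view shows the knob at (319,190), centred between the jaws, with the bar along the tool's x. I'll descend and grip the bar just above the disc.

Call:
carry_out(moves=[0.5,0.4,40,0,0,0,50,0.5,0.4,40,0,0,0,50,0,0,25,0,0,0,50,0,0,14,0,0,0,50,0,0,0,0,0,0,10,0,0,0,0,0,0,5,0,0,0,0,0,0,5,0,0,0,0,0,0,5], grip_force=40)

```text
time_s: 2.65
tcp_pos: [0.5075, 0.2131, 0.0749]
ee_rot: [[-0.943, 0.334, 0.001], [0.334, 0.943, 0.0], [-0.001, 0.001, -1.0]]
contact_force: [-3.7, -3.2, 6.2]
finger_gap: 0.149
```

Call:
carry_out(moves=[0,0,0,0,0,9,5,0,0,0,0,0,9,5,0,0,0,0,0,9,5,0,0,0,0,0,9,5,0,0,0,0,0,9,5,0,0,0,0,0,9,5,0,0,0,0,0,5,5,0,0,0,0,0,0,5])

```text
time_s: 3.65
tcp_pos: [0.507, 0.2126, 0.0749]
ee_rot: [[-0.198, 0.98, 0.0], [0.98, 0.198, -0.001], [-0.001, 0.0, -1.0]]
contact_force: [-7.0, -7.0, 9.6]
finger_gap: 0.149
```

```bash
python3 - <<'E'
from h import *
s,c,P=wristcloud(); cv2.imwrite('pics/w2.png',c['img']); print({k:np.round(v,3).tolist() for k,v in s.items()})
E
```

```text
{'time_s': 3.65, 'joints': [0.304, 0.142, 1.793, -0.001, 1.206, 0.106], 'dq': [-0.0, 0.001, 0.0, 0.002, 0.001, -0.035], 'joint_efforts': [1.553, -49.158, -45.352, 1.322, -3.006, 0.846], 'tcp_pos': [0.507, 0.213, 0.075], 'ee_rot': [[-0.198, 0.98, 0.0], [0.98, 0.198, -0.001], [-0.001, 0.0, -1.0]], 'contact_force': [-6.988, -6.973, 9.624], 'ft_torque': [-1.016, 1.09, 0.081], 'finger_gap': 0.149}
```

View pics/w2.png

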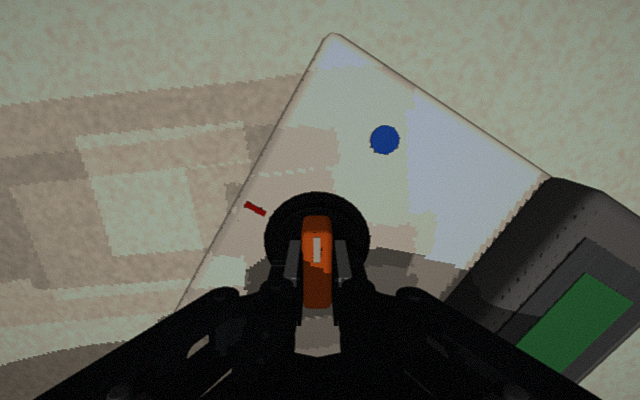

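The bar follows the jaws, turned about 59° so far. I'll go on to the stop at 63°.

Call:
carry_out(moves=[0,0,0,0,0,2,5,0,0,0,0,0,2,5,0,0,0,0,0,2,5,0,0,0,0,0,1,5,0,0,0,0,0,0,5,0,0,0,0,0,0,5])

```text
time_s: 4.45
tcp_pos: [0.5069, 0.2126, 0.0748]
ee_rot: [[-0.079, 0.997, 0.0], [0.997, 0.079, -0.001], [-0.001, 0.0, -1.0]]
contact_force: [-7.1, -6.6, 10.8]
finger_gap: 0.154
```

```bash
python3 - <<'E'
from h import *
s,c,P=wristcloud(); cv2.imwrite('pics/w3.png',c['img'])
print(s['time_s'],np.round(s['ft_torque'],3),np.round(s['contact_force'],1),np.round(s['ee_rot'],3)[0],s['joints'][5])
hsv=cv2.cvtColor(c['img'],cv2.COLOR_BGR2HSV);H,S,V=cv2.split(hsv)
m=((H>3)&(H<22)&(S>140)&(V>60)).astype(np.uint8)
for f in('pics/w2.png','pics/w3.png'):
    h=cv2.cvtColor(cv2.imread(f),cv2.COLOR_BGR2HSV);m=(h[...,0]>3)&(h[...,0]<22)&(h[...,1]>140)&(h[...,2]>60)
    p=np.argwhere(m)[:,::-1].astype(np.float32);print(cv2.minAreaRect(p))
E
```

```text
4.45 [-1.149  1.155  0.616] [-7.1 -6.6 10.8] [-0.079  0.997  0.   ] 0.22577222853421886
((316.0, 262.0), (92.0, 30.0), 90.0)
((304.99200439453125, 246.5440216064453), (125.09970092773438, 67.67274475097656), 55.304840087890625)
```

The moment rose from 0.08 to 0.62 N m and the jaws are being pried apart slightly, so the knob is at the stop. I'll release it and lift.

Call:
carry_out(moves=[0,0,0,0,0,0,70,0,0,0,0,0,0,70,0,0,0,0,0,0,70,0,0,0,0,0,0,70,0,0,-25,0,0,0,70,0,0,-50,0,0,0,70,0,0,-50,0,0,0,70,0,0,-40,0,0,0,70])

```text
time_s: 5.5
tcp_pos: [0.5072, 0.2134, 0.2407]
ee_rot: [[-0.078, 0.997, 0.002], [0.997, 0.078, 0.001], [0.001, 0.002, -1.0]]
contact_force: [1.0, -0.0, 0.1]
finger_gap: 0.822
```

```bash
python3 - <<'E'
from h import *
s,c,P=wristcloud(); cv2.imwrite('pics/w4.png',c['img'])
print(s['time_s'],np.round(s['tcp_pos'],3),np.round(s['ft_torque'],3),np.round(s['contact_force'],1),np.round(s['ee_rot'],3).tolist(),np.round(s['joints'],3))
hsv=cv2.cvtColor(c['img'],cv2.COLOR_BGR2HSV);H,S,V=cv2.split(hsv)
Q=P[(H>5)&(H<22)&(S>140)&(V>80)&(c['range_z']>0)];Q=Q[abs(Q[:,0]-.507)<.04];Q=Q[Q[:,2]>.077]
print(len(Q),rect(Q),np.median(Q,0).round(4))
E
```

```text
5.5 [0.507 0.213 0.241] [ 0.051 -0.043  0.009] [ 1.  -0.   0.1] [[-0.078, 0.997, 0.002], [0.997, 0.078, 0.001], [0.001, 0.002, -1.0]] [ 0.305 -0.005  1.632  0.     1.512  0.227]
498 [505.9 213.7  13.6  39.   69.9] [0.5071 0.2137 0.0803]
```

The knob is back at rest, with its bar along the meter's x again. Now I move to above the probe.

Call:
carry_out(moves=[-49.8,0.5,0,0,0,0,70,-49.8,0.5,0,0,0,0,70,-49.8,0.5,0,0,0,0,70,-49.8,0.5,0,0,0,0,70,-49.8,0.5,0,0,0,0,70,-49.8,0.5,0,0,0,0,70,-49.8,0.5,0,0,0,0,70,-49.8,0.5,0,0,0,0,70,-49.8,0.5,0,0,0,0,70,-49.8,0.5,0,0,0,0,70,0,0,0,0,0,10,70,0,0,0,0,0,10,70])

```text
time_s: 7.05
tcp_pos: [0.5505, -0.2838, 0.2375]
ee_rot: [[0.274, 0.962, -0.001], [0.962, -0.274, 0.001], [0.0, -0.001, -1.0]]
contact_force: [0.7, 0.4, 0.2]
finger_gap: 0.82
```

```bash
python3 - <<'E'
from h import *
s,c,P=wristcloud(); cv2.imwrite('pics/w5.png',c['img'])
print(s['time_s'],np.round(s['tcp_pos'],4),np.round(s['ee_rot'],3).tolist(),np.round(s['joints'],3))
hsv=cv2.cvtColor(c['img'],cv2.COLOR_BGR2HSV);H,S,V=cv2.split(hsv)
d=np.hypot(P[...,0]-.551,P[...,1]+.283)
Q=P[(c['range_z']>0)&(d<.035)&(P[...,2]>.143)&(P[...,2]<.156)]
print(len(Q),rect(Q),np.median(Q,0).round(4),(( Q-s['tcp_pos'])@np.array(s['ee_rot'])).mean(0).round(4))
E
```

```text
7.05 [ 0.5505 -0.2838  0.2375] [[0.274, 0.962, -0.001], [0.962, -0.274, 0.001], [0.0, -0.001, -1.0]] [-0.559  0.185  1.436  0.     1.521 -0.281]
990 [ 549.9 -281.    23.5   23.3   74.7] [ 0.5503 -0.28    0.1485] [ 0.0033 -0.0011  0.0893]
```

View pics/w5.png

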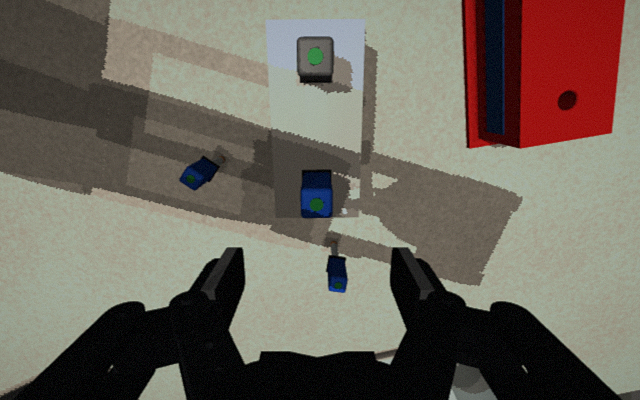

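The wrist view shows the blue head at (316,200) centred between the jaws, faces aligned, and the grey head well clear at (315,58). The loose small probe at (337,275) lies 10 cm off and below finger height. I'll descend and grip at the head centre.

Call:
carry_out(moves=[0.9,-0.3,40,0,0,0,65,0.9,-0.2,45,0,0,0,65,0,0,30,0,0,0,65,0,0,13,0,0,0,65,0,0,0,0,0,0,65,0,0,0,0,0,0,15,0,0,0,0,0,0,15,0,0,0,0,0,0,15,0,0,0,0,0,0,15,0,0,0,0,0,0,15], grip_force=50)

```text
time_s: 8.35
tcp_pos: [0.5517, -0.2816, 0.1121]
ee_rot: [[0.267, 0.964, 0.002], [0.964, -0.267, -0.001], [-0.001, 0.003, -1.0]]
contact_force: [-0.5, 0.7, 5.9]
finger_gap: 0.272
```

Call:
carry_out(moves=[0,0,-12,0,0,0,15,0,0,-15,0,0,0,15,0,0,-20,0,0,0,15,0,0,-25,0,0,0,15,0,0,-25,0,0,0,15,0,0,-40,0,0,0,15,0,0,-50,0,0,0,15,0,0,-50,0,0,0,15,0,0,-40,0,0,0,15,0,0,0,0,0,0,15])

```text
time_s: 9.6
tcp_pos: [0.5518, -0.2816, 0.3941]
ee_rot: [[0.267, 0.964, 0.008], [0.964, -0.267, -0.005], [-0.003, 0.009, -1.0]]
contact_force: [0.5, 1.2, -0.4]
finger_gap: 0.271
```

```bash
python3 - <<'E'
from h import *
from cell import cams,telemetry
s=telemetry.get_state();print(s['time_s'],np.round(s['contact_force'],1),s['finger_gap'],np.round(s['joints'],3))
c=cams.read_camera('scene');cv2.imwrite('pics/s2.png',c['img'])
E
```

```text
9.6 [ 0.5  1.2 -0.4] 0.27052112330101835 [-0.555  0.166  1.175 -0.     1.79  -0.284]
```

View pics/s2.png

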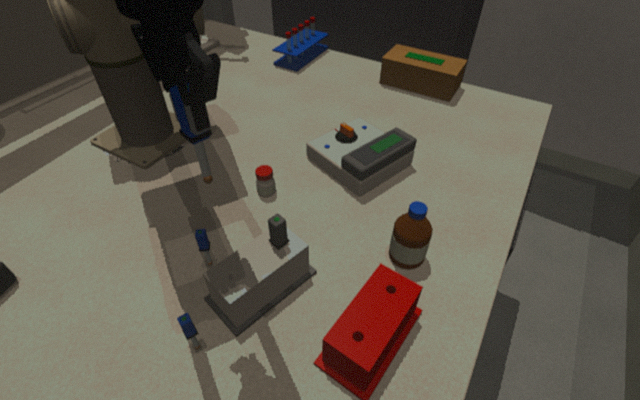

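The probe is clear of the stand, hanging upright with its tip at (208,180), and everything else is where it was. I'll lean it 60° outward about the tool's x.

Call:
carry_out(moves=[0,0,0,-5,0,0,15,0,0,0,-7,0,0,15,0,0,0,-7,0,0,15,0,0,0,-7,0,0,15,0,0,0,-7,0,0,15,0,0,0,-7,0,0,15,0,0,0,-7,0,0,15,0,0,0,-7,0,0,15,0,0,0,-6,0,0,15,0,0,0,0,0,0,15,0,0,0,0,0,0,15])

```text
time_s: 11.02
tcp_pos: [0.5507, -0.2811, 0.3876]
ee_rot: [[0.268, 0.483, 0.834], [0.964, -0.134, -0.232], [-0.0, 0.865, -0.501]]
contact_force: [-0.0, 0.1, -0.1]
finger_gap: 0.271
```

```bash
cat > chk.py <<'E'
from h import *
from cell import cams,telemetry
s=telemetry.get_state();R=np.array(s['ee_rot']);print(s['time_s'],np.round(s['tcp_pos'],3),np.round(s['contact_force'],1),s['finger_gap'],np.round(s['joints'],3),np.round(s['dq'],3),'tilt',np.degrees(np.arccos(-R[2,2])),'tool z',R[:,2].round(3))
c=cams.read_camera('scene');P=cloud(c);cv2.imwrite('pics/s3.png',cv2.resize(c['img'][:300,60:360],None,fx=2,fy=2,interpolation=2))
X=(P-s['tcp_pos'])@R
m=(c['range_z']>0)&(np.hypot(X[...,0],X[...,1])<.03)&(X[...,2]>.02)&(X[...,2]<.14)
Q=P[m];q=X[m]
# shaft centreline and tip in tool axes
print(len(q),'tool z extent',np.percentile(q[:,2],[1,50,99]).round(4))
k=q[:,2]>.03; vx,vy,vz,*_=cv2.fitLine(q[k].astype(np.float32),cv2.DIST_HUBER,0,.001,.001).ravel()
d=R@np.array([vx,vy,vz]);print('shaft n',k.sum(),'dir tool',np.round([vx,vy,vz],3),'lean',np.degrees(np.arccos(abs(d[2]))),'zmin',Q[:,2].min())
E
python3 chk.py
```

```text
11.025 [ 0.551 -0.281  0.388] [-0.   0.1 -0.1] 0.2710710802215174 [-0.82  -0.692  2.219  0.703  0.774 -0.843] [ 0.006  0.009 -0.033  0.007 -0.004 -0.009] tilt 59.90289932290205 tool z [ 0.834 -0.232 -0.501]
948 tool z extent [0.0202 0.0472 0.0956]
shaft n 635 dir tool [ 0.005 -0.011  1.   ] lean 59.24657696785241 zmin 0.33855523713639296
```

View pics/s3.png

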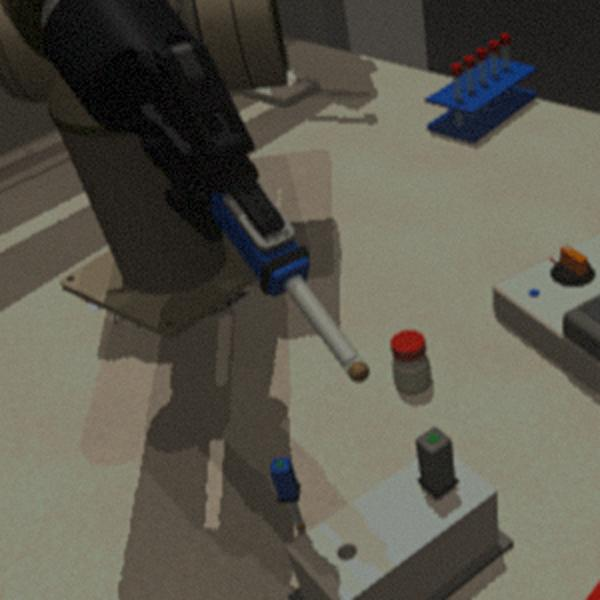

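The probe is gripped and leans about 59–60° with its tip (358,372) lower, in free air. I'll let it settle, then hand in.

Call:
carry_out(moves=[0,0,0,0,0,0,15,0,0,0,0,0,0,15,0,0,0,0,0,0,15,0,0,0,0,0,0,15])

```text
time_s: 11.58
tcp_pos: [0.5508, -0.2811, 0.3873]
ee_rot: [[0.267, 0.482, 0.834], [0.964, -0.134, -0.232], [0.0, 0.866, -0.5]]
contact_force: [0.5, -0.2, -0.4]
finger_gap: 0.277
```

```bash
python3 chk.py; python3 -c "
from cell import ticket; print(ticket.hand_in())"
```

```text
11.575 [ 0.551 -0.281  0.387] [ 0.5 -0.2 -0.4] 0.2769594798787018 [-0.821 -0.692  2.22   0.706  0.772 -0.845] [-0.    -0.004  0.003 -0.001 -0.    -0.001] tilt 59.98822677714901 tool z [ 0.834 -0.232 -0.5  ]
940 tool z extent [0.0206 0.0481 0.0958]
shaft n 638 dir tool [ 0.006 -0.023  1.   ] lean 58.696561743388685 zmin 0.3374422939123872
the job is handed in; nothing more can be done
None
```

I did both parts in the order asked and handed the job in at about 11.6 s, with no verdict reported.

- **Knob:** I turned it clockwise to the stop, with the tool twisted about 66° and the moment rising from 0.08 to 0.62 N m. After release, the wrist camera showed the bar back at rest, about -20° against the meter's -19.5°.
- **Probe:** I drew the large blue-headed probe straight out of the white stand. At hand-in it was held still, tip down, and in free air, with contact force under 1 N.
- **Lean:** the two measures differ slightly. The tool reads 60.0°, while a line fitted to the camera's depth points on the shaft reads 58.7° (59.2° on the previous check).
- **Height:** the lowest measured point of the probe is about 0.34 m above the bench.
- **Other items:** the last pictures I viewed, before the final settling rows, showed the grey probe, jar and the nearer loose small probe standing where they were. The bottle and the other small probe were last in view just before the lean, also undisturbed.

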